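# Hold the lid of the sold-out display bay open for refilling

### The arm

A 6-joint arm with a two-finger parallel gripper is mounted at the origin on a cart in front of the work surface, level with it; the furniture and walls round the work are solid. World frame = base frame: x ahead of the robot, y to its left, z up, the work surface at z = 0. Lengths are in m, angles in rad, forces in N, time in s.
With the tool pointing down it reaches from about 0.25 to 0.775 m from the base axis. Payload 4 kg.
Tool frame: the origin (TCP) lies on the centre line of the jaws, within the pads' length; the fingertips stand 25 mm ahead of it and the grasp point (between the pads) lies 6 mm ahead of it; z points along the fingers, y is the line along which they close (so a half turn about z gives the same grasp; the last joint's range is limited). The gripper opens to 94 mm and grips with 3 to 60 N. Pads are 16 mm wide; open, the fingers measure 119 mm over their backs; the gripper's body (75 mm by 177 mm) begins 78 mm behind the grasp point.
Start: joints at [1.165, 0.087, 1.371, -0, 1.684, -0.103], TCP at [0.164, 0.525, 0.231] pointing down, gripper open.
Joint ranges: [-3.1, 3.1], [-0.76, 2.03], [0.27, 2.55], [-1.08, 4.22], [0.17, 2.65], [-2.57, 2.57]. Speed limits (rad/s): [2.79, 2.79, 3.14, 3.14, 3.14, 3.14].

### API

Orientations are given as [roll, pitch, yaw] about the fixed x, y, z axes, in that order (R = Rz(yaw) Ry(pitch) Rx(roll)).
In Python, from bench import robot, imaging gives the robot as it stands. The module is installed in compiled form; this text tells all that it offers.
- The arm moves only by the tool drive_tool, never from a script. Its argument "series" is a list of rows, each a list of 3 entries, a list of its own where there are three numbers: the finger opening in m, from 0 to 0.094, then the shift along the tool's x, y, z in m, then the turn, a rotation vector about the tool's x, y, z in rad. A call has 1 to 5 rows; each row is the pose to reach, as a shift and turn from the pose commanded when the call began, along the tool's axes at that moment; what a row does not reach only later rows make up. A row lasts 1/8 s, in which the tool goes at most 62.5 mm and 10.7 degrees, less where a joint would pass 70% of its speed; a pose out of reach is approached as far as the arm can. A call with a gripper value outside its range is refused whole. The fingers move at their own pace and stop on an object; the grip force is fixed at half the most. Time passes only in rows, so rows that repeat a pose let the fingers close. It gives the time, the measured TCP pose, the force, the opening and the grip force at its end, in the units of the state.
- robot.get_obs(): the state, without advancing time (a new reading comes with each control period).
- imaging.snapshot(name): name is "scene" or "top" or "wrist"; returns the picture (384x512x3 uint8, red, green, blue); there is no depth.
- imaging.get_calibration(name): a dict with "intrinsics" (3x3 intrinsics, pixels), "position" and "rotation" of the camera in the world. Camera axes: x right, y up, looking along -z (the intrinsics and any distortion apply to the point x, -y, -z); pixel columns grow to the right and rows downward; lengths in m; the calibration is good to about 2 mm. A picture is of the moment at which its call begins: read the wrist's pose just before it. get_calibration takes no time and is no camera call; for the wrist camera it gives the pose at the moment of the call.
- robot.close_job(): hands the job in; it is judged then, once.
The state is a dict: "time": time; "joint_positions": joint angles; "qvel": joint speeds; "joint_torque": joint torques, N m; "tool_pos": TCP position; "ee_rot": TCP orientation; "wrist_force": force on the tool from outside, world axes, zero at the start; "wrist_torque": the same for the moment, N m; "width": finger opening in m; "finger_force": force on a finger pad.
Only numpy, scipy, OpenCV 4.12 (cv2) and the standard library are available. Lean on these libraries where they do the work, as an engineer would, in place of code of your own. Each camera call takes 0.05 s, during which the arm holds its last target. There are 200 camera calls.

### The job

One bay of the three-bay display case has sold out: lift off whatever stands on that bay's clear lid and stand it upright on the table, then raise that lid by its bar handle and finish still holding it open by the handle, steady at about 60 degrees from shut, so that I can refill the bay. The lid springs shut when let go, so do not release it at the end; keep the other two lids shut with what stands there in place, and do not tip or disturb anything else.

Things in the scene. Friction and masses are not known exactly. Their poses are not given: they have to be found in the camera images.
- display_case: dark wooden counter display case with three bays side by side, 170 mm deep, 460 mm wide, 77 mm high, fixed to the table; origin at the centre of its underside on the table top, x axis to its back (its front, with a clear acrylic panel, faces the robot), y axis to its left bay, z up. It stands turned up to 0.12 rad either way
- bay_left (a point): centre of the floor of the left (+y) bay, 14 mm above the table top; the bay is 141 mm wide (y) and 150 mm deep, the bays' centres 149 mm apart, each lined with a grey felt tray
- lid_left (a joint): opening angle of the left (+y) bay's lid (rad): 0 shut and level, 1.05 is 60 degrees; hinged along the case's back, its front rises. Clear acrylic lid, 143 mm wide, 4 mm thick, dark wooden edges, top face 81 mm above the table top; self-closing: weight and a hinge spring swing it shut whenever it is let go, about 2 N upward at the handle lifts it. It can turn to 1.6
- hinge_left (a point): middle of the hinge line of the left (+y) lid, 79 mm above the table top at the case's back; the line runs along the case's y axis
- pull_left (a point): dark steel bow handle on the front edge of the left (+y) lid; this point is the middle of its round grip bar, 10 mm thick and 104 mm long along the case's y, 202 mm from the hinge line, 79 mm above the table top when shut. Two posts at 46 mm either side of the middle carry it, 32 mm of free space lie between bar and lid, and below it is open down to the table; its axes are the case's when shut and turn with the lid
- bay_centre (a point): centre of the floor of the centre bay, 14 mm above the table top; the bay is 141 mm wide (y) and 150 mm deep, the bays' centres 149 mm apart, each lined with a grey felt tray
- lid_centre (a joint): opening angle of the centre bay's lid (rad): 0 shut and level, 1.05 is 60 degrees; hinged along the case's back, its front rises. Clear acrylic lid, 143 mm wide, 4 mm thick, dark wooden edges, top face 81 mm above the table top; self-closing: weight and a hinge spring swing it shut whenever it is let go, about 2 N upward at the handle lifts it. It can turn to 1.6
- hinge_centre (a point): middle of the hinge line of the centre lid, 79 mm above the table top at the case's back; the line runs along the case's y axis
- pull_centre (a point): dark steel bow handle on the front edge of the centre lid; this point is the middle of its round grip bar, 10 mm thick and 104 mm long along the case's y, 202 mm from the hinge line, 79 mm above the table top when shut. Two posts at 46 mm either side of the middle carry it, 32 mm of free space lie between bar and lid, and below it is open down to the table; its axes are the case's when shut and turn with the lid
- bay_right (a point): centre of the floor of the right (-y) bay, 14 mm above the table top; the bay is 141 mm wide (y) and 150 mm deep, the bays' centres 149 mm apart, each lined with a grey felt tray
- lid_right (a joint): opening angle of the right (-y) bay's lid (rad): 0 shut and level, 1.05 is 60 degrees; hinged along the case's back, its front rises. Clear acrylic lid, 143 mm wide, 4 mm thick, dark wooden edges, top face 81 mm above the table top; self-closing: weight and a hinge spring swing it shut whenever it is let go, about 2 N upward at the handle lifts it. It can turn to 1.6
- hinge_right (a point): middle of the hinge line of the right (-y) lid, 79 mm above the table top at the case's back; the line runs along the case's y axis
- pull_right (a point): dark steel bow handle on the front edge of the right (-y) lid; this point is the middle of its round grip bar, 10 mm thick and 104 mm long along the case's y, 202 mm from the hinge line, 79 mm above the table top when shut. Two posts at 46 mm either side of the middle carry it, 32 mm of free space lie between bar and lid, and below it is open down to the table; its axes are the case's when shut and turn with the lid
- soap_tan: tan soap bar with paper band, 63 x 82 x 25 mm, beside the green one in one of the bays; origin at the centre of its underside
- soap_green: green soap bar with paper band, 60 x 81 x 25 mm, in the same bay as the tan one; origin at the centre of its underside
- tin_1: round pink-lidded tin, 67 mm across, 29 mm high, in one of the bays, not that of the soaps; origin at the centre of its underside
- tin_2: second such tin in the same bay as the first; origin at the centre of its underside
- small_gift: little brown cubic gift box with red ribbon and bow on top, 62 x 62 mm, 36 mm high and 51 mm with its bow, 60 g; it stands on one of the lids; origin at the centre of its underside, z up, x and y square to its sides
- calendar_block: plain pale wooden calendar block, 58 x 58 x 44 mm, 50 g; it stands on another of the lids; origin at the centre of its underside, z up, x and y square to its sides. One of these two always stands on the lid of the bay without goods
- mug_1: beige mug, 78 x 116 x 101 mm, bystander on the left; origin at the centre of its underside
- toy_car: wooden toy car, 77 x 100 x 54 mm, bystander on the right; origin at the centre of its underside
- stamp_a: wooden hand stamp, 37 x 46 x 72 mm, bystander on the right; origin at the centre of its underside
- spinning_top: wooden spinning top, 53 mm across, 62 mm high, bystander on the right near the front; origin at the centre of its underside. The table between it and the mug, in front of the case, is free: at least 180 mm deep from the front edge of the table to the handles
Not all that is in view belongs to the job. Leave any turquoise look-alike of the calendar_block alone.

How it is judged:
By the outcome, as a careful person would: the job done as asked, in the order asked, and still so for the second after the job is handed in, while the arm keeps its last pose, push and grip.
It also fails if it takes over 54 s, if anything falls off the work surface, if the arm or the gripper's body presses on something with over 40 N, if the wrist force passes 120 N, or if a joint passes its speed limit or range.

## Working session

There is one attempt and no reset: what is moved stays moved. The work goes in short steps, Python scripts to look and compute and a tool call to move; the robot and the scene stay as the last step left them, time stands still between calls to the robot, and variables do not carry over. Pictures are saved under pics/ and viewed, at most 10 in all, crops included, and the job is handed in when it is done.

Besides the shell and the picture viewer there is one more tool, called after ">>>" as name(argument=value, ...) on one line, values as JSON. drive_tool: Moves the arm, as the interface text tells. Its arguments: {"type":"object","properties":{"series":{"type":"array"}},"required":["series"]}

```bash
mkdir -p pics; python3 - <<'E'
from bench import robot, imaging
import cv2
for n in ("scene","top"):
    im=imaging.snapshot(n); cv2.imwrite(f"pics/{n}0.png",im[:,:,::-1])
    c=imaging.get_calibration(n); print(n,c)
o=robot.get_obs(); print(o)
E
```

```text
scene {'intrinsics': array([[439.58516926,   0.        , 260.04618662],
       [  0.        , 439.58516926, 196.81994984],
       [  0.        ,   0.        ,   1.        ]]), 'position': array([-0.5313368 ,  0.61856822,  1.08116899]), 'rotation': array([ 0.89948572, -0.00624534, -2.09616395])}
top {'intrinsics': array([[466.72214353,   0.        , 260.01428687],
       [  0.        , 466.72214353, 188.09661191],
       [  0.        ,   0.        ,   1.        ]]), 'position': array([ 0.46277021, -0.04625383,  1.49328607]), 'rotation': array([ 0.07945419,  0.0044174 , -1.55246302])}
{'time': 0.1, 'joint_positions': array([ 1.16492074e+00,  8.78826443e-02,  1.37208789e+00,  5.46165404e-06,
        1.68359376e+00, -1.03087109e-01]), 'qvel': array([-0.00174807, -0.00183867, -0.00424828,  0.00124432, -0.00214024,
        0.00135726]), 'joint_torque': array([ 2.42496688e-03, -3.41250658e+01, -3.03301942e+01,  7.19741802e-02,
        3.03739531e-02, -1.12364153e-04]), 'tool_pos': array([0.16382202, 0.52457485, 0.22942805]), 'ee_rot': array([-3.13963204e+00, -2.08289936e-04,  2.83880458e+00]), 'wrist_force': array([0.2357933 , 0.1429386 , 1.44025047]), 'wrist_torque': array([-0.05045783,  0.0089232 ,  0.0323542 ]), 'finger_force': 0.0, 'width': 0.09409108222887441}
```

View pics/top0.png

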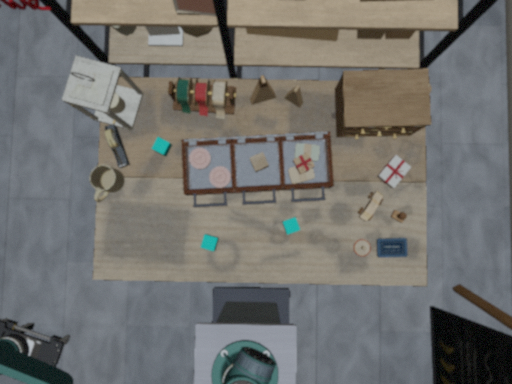

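View pics/scene0.png

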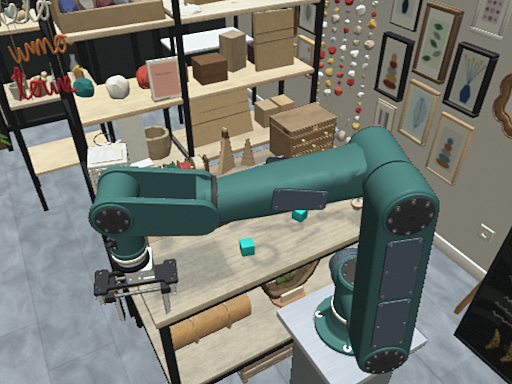

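Top view: the tins (200,157) and (219,177) are in the left bay. The soaps are under the gift (304,163) in the right bay. The centre bay is empty and has a pale block on its lid at (260,161). Things that could be taken for the block are the turquoise cubes (161,146), (209,242) and (291,226) and the gift (304,163). The pale block at (260,161) fits the description, so I'll check it in a crop and measure.

```bash
cat > h.py <<'E'
import numpy as np, cv2
from bench import robot, imaging
from scipy.spatial.transform import Rotation as R
def rot(c): return R.from_euler('xyz',c['rotation']).as_matrix()
def ray(c,uv,z):
    K=c['intrinsics']; d=np.linalg.inv(K)@[uv[0],uv[1],1]; d=rot(c)@(d*[1,-1,-1])
    return c['position']+d*(z-c['position'][2])/d[2]
def proj(c,p):
    q=rot(c).T@(np.asarray(p)-c['position'])*[1,-1,-1]; q=c['intrinsics']@q; return q[:2]/q[2]
E
python3 - <<'E'
from h import *
im=imaging.snapshot("top"); c=imaging.get_calibration("top"); hsv=cv2.cvtColor(im,cv2.COLOR_RGB2HSV)
roi=np.s_[125:215,170:345]
crop=cv2.resize(im[roi],None,fx=4,fy=4,interpolation=cv2.INTER_CUBIC); cv2.imwrite("pics/crop1.png",crop[:,:,::-1])
def blobs(m,z,name,amin=25):
    n,l,s,ce=cv2.connectedComponentsWithStats(m.astype(np.uint8))
    for i in range(1,n):
        if s[i,4]<amin: continue
        r=cv2.minAreaRect(np.argwhere(l==i)[:,::-1].astype(np.float32))
        print(name,s[i],ce[i].round(1),[np.round(x,1) for x in r],ray(c,r[0],z).round(3))
H,S,V=[hsv[:,:,i].astype(int) for i in range(3)]
box=np.zeros(H.shape,bool); box[125:215,170:345]=1
wood=box&((H<10)|(H>170))&(S>90)&(V<130); blobs(wood,.077,"frame",100)
blobs((H>80)&(H<95)&(S>150),.04,"turq")
b=box&(H>8)&(H<25)&(S>50)&(V>120); b[:,:240]=0;b[:,282:]=0;b[:145]=0;b[180:]=0; blobs(b,.125,"block")
dark=box&(S<70)&(V<110); dark[:188]=0; blobs(dark,.079,"handle",10)
E
```

```text
turq [153 138  17  17 186] [161.1 146. ] [array([161. , 145.9]), array([14.9, 12.8]), np.float64(29.7)] [0.706 0.276 0.04 ]
turq [283 218  16  16 165] [290.8 225.4] [array([290.8, 225.4]), array([12.6, 12.6]), np.float64(71.6)] [ 0.464 -0.135  0.04 ]
turq [202 235  16  16 174] [209.1 242.3] [array([209.1, 242.2]), array([13.2, 13.2]), np.float64(16.7)] [0.407 0.117 0.04 ]
handle [188 188  31   2  35] [202.2 188.5] [array([203. , 188.5]), array([ 1., 30.]), np.float64(90.0)] [0.571 0.135 0.079]
handle [192 189  88  18 378] [234.7 199.4] [array([235.8, 197.5]), array([14.1, 87.1]), np.float64(86.9)] [0.545 0.035 0.079]
handle [288 188  43  15 207] [307.2 195.3] [array([309., 195.]), array([14., 42.]), np.float64(90.0)] [ 0.557 -0.187  0.079]
```

View pics/crop1.png

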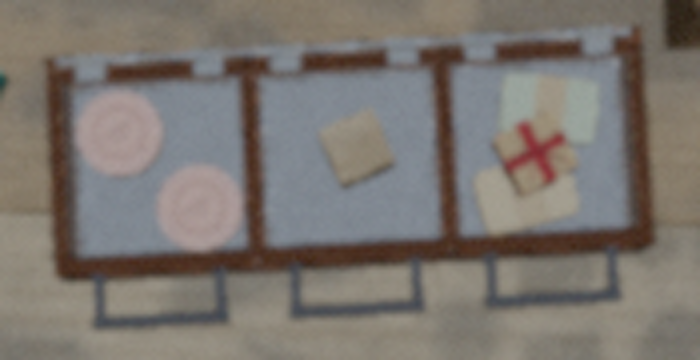

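The pale block is the only thing on the centre lid, with top-face centre at about crop (357,147). The centre handle bar runs from crop (293,310) to (422,303). Next I'll convert these to world coordinates.

```bash
cat >> h.py <<'E'
def go(p,rpy=None,Rm=None):
    "shift & rotvec (tool axes) from the current pose to TCP p with orientation"
    o=robot.get_obs(); R0=R.from_euler('xyz',o['ee_rot'])
    R1=R.from_euler('xyz',rpy) if Rm is None else R.from_matrix(Rm)
    d=R0.inv().apply(np.asarray(p)-o['tool_pos']); w=(R0.inv()*R1).as_rotvec()
    print('shift',d.round(4),'turn',w.round(3),'t',round(o['time'],2),'pos',o['tool_pos'].round(4),'rpy',o['ee_rot'].round(3),'F',o['wrist_force'].round(1),'w',round(o['width'],4))
E
python3 - <<'E'
from h import *
c=imaging.get_calibration("top"); f=lambda u,v:(u/4+170-.375,v/4+125-.375)
for n,uv,z in [("blk",[(318,130),(372,108),(396,168),(347,187)],.125),("bars",[(98,322),(226,317),(293,310),(422,303),(488,302),(618,296)],.079),("fr",[(58,270),(652,240),(48,68),(638,35)],.077)]:
    print(n,np.array([ray(c,f(*a),z)[:2] for a in uv]).round(3).tolist())
print(ray(c,(259,284),0),ray(c,(105,182),.05),ray(c,(361,247),.03))
go([.66,-.045,.20],[np.pi,0,np.pi/2])
E
```

```text
blk [[0.663, -0.004], [0.68, -0.044], [0.636, -0.062], [0.621, -0.027]]
bars [[0.52, 0.161], [0.525, 0.064], [0.532, 0.013], [0.539, -0.084], [0.54, -0.134], [0.547, -0.233]]
fr [[0.559, 0.193], [0.59, -0.259], [0.714, 0.205], [0.748, -0.247]]
[ 0.27769705 -0.03984589  0.        ] [0.58790108 0.44460003 0.05      ] [ 0.40099713 -0.35513871  0.03      ]
shift [-0.6434 -0.3957  0.0301] turn [-2.000e-03  1.000e-03  1.268e+00] t 0.15 pos [0.1639 0.5246 0.2296] rpy [-3.14  -0.     2.839] F [0.1 0.9 0.9] w 0.0942
```

```bash
python3 - <<'E'
from h import *
go([.65,-.034,.23],[np.pi,0,1.99])
E
```

```text
shift [-6.306e-01 -3.883e-01  1.000e-04] turn [-0.002  0.001  0.849] t 0.15 pos [0.1639 0.5246 0.2296] rpy [-3.14  -0.     2.839] F [0.1 0.9 0.9] w 0.0942
```

>>> drive_tool(series=[[0.094,[-0.631,-0.388,0],[0,0,0.849]],[0.094,[-0.631,-0.388,0],[0,0,0.849]],[0.094,[-0.631,-0.388,0],[0,0,0.849]],[0.094,[-0.631,-0.388,0],[0,0,0.849]],[0.094,[-0.631,-0.388,0],[0,0,0.849]]])

```text
time: 0.78
tool_pos: [0.3701, 0.2877, 0.2303]
ee_rot: [3.141, -0.0, 1.986]
wrist_force: [0.4, 0.8, -0.3]
width: 0.0937
finger_force: 0.0
```

```bash
python3 - <<'E'
from h import *
go([.65,-.034,.23],[np.pi,0,1.99])
E
```

```text
shift [-4.073e-01  1.262e-01  3.000e-04] turn [ 0.    -0.    -0.004] t 0.78 pos [0.3701 0.2877 0.2303] rpy [ 3.141 -0.     1.986] F [ 0.4  0.8 -0.3] w 0.0937
```

>>> drive_tool(series=[[0.094,[-0.4,0.124,0],[0,0,0]],[0.094,[-0.4,0.124,0],[0,0,0]],[0.094,[-0.4,0.124,0],[0,0,0]],[0.094,[-0.4,0.124,0],[0,0,0]],[0.094,[-0.4,0.124,0],[0,0,0]]])

```text
time: 1.4
tool_pos: [0.5762, 0.0526, 0.2302]
ee_rot: [-3.142, -0.0, 1.99]
wrist_force: [0.9, -0.9, 0.2]
width: 0.0939
finger_force: 0.0
```

```bash
python3 - <<'E'
from h import *
go([.65,-.034,.23],[np.pi,0,1.99])
E
```

```text
shift [-1.091e-01  3.220e-02  1.000e-04] turn [-0. -0. -0.] t 1.4 pos [0.5762 0.0526 0.2302] rpy [-3.142 -0.     1.99 ] F [ 0.9 -0.9  0.2] w 0.0939
```

>>> drive_tool(series=[[0.094,[-0.107,0.032,0],[0,0,0]],[0.094,[-0.107,0.032,0],[0,0,0]],[0.094,[-0.107,0.032,0],[0,0,0]],[0.094,[-0.107,0.032,0],[0,0,0]]])

```text
time: 1.9
tool_pos: [0.6476, -0.03, 0.2298]
ee_rot: [-3.141, -0.001, 1.99]
wrist_force: [0.4, -0.3, 0.2]
width: 0.094
finger_force: 0.0
```

```bash
python3 - <<'E'
from h import *
c=imaging.get_calibration("wrist");im=imaging.snapshot("wrist"); cv2.imwrite("pics/w1.png",im[:,:,::-1]); np.save("w1.npy",im)
import pickle; pickle.dump(c,open("w1.pkl","wb")); print(c)
go([.65,-.034,.23],[np.pi,0,1.99])
for s in (1,-1):
  for a in(0,1,2,3):
    t=.42+a*np.pi/2+np.pi/4; print(proj(c,[.65+.041*np.cos(t),-.034+.041*np.sin(t),.125]).round())
  break
E
```

```text
{'intrinsics': array([[277.50491941,   0.        , 254.28010558],
       [  0.        , 277.50491941, 189.56100403],
       [  0.        ,   0.        ,   1.        ]]), 'position': array([0.61862204, 0.03505156, 0.38457798]), 'rotation': array([-0.25013222,  0.00239608,  0.41863381])}
shift [-0.0052  0.0005  0.0004] turn [-0.    -0.001  0.001] t 1.95 pos [ 0.6475 -0.0295  0.2304] rpy [-3.141e+00 -1.000e-03  1.991e+00] F [1.5 0.  0.8] w 0.0936
[286. 170.]
[225. 170.]
[227. 227.]
[285. 227.]
```

View pics/w1.png

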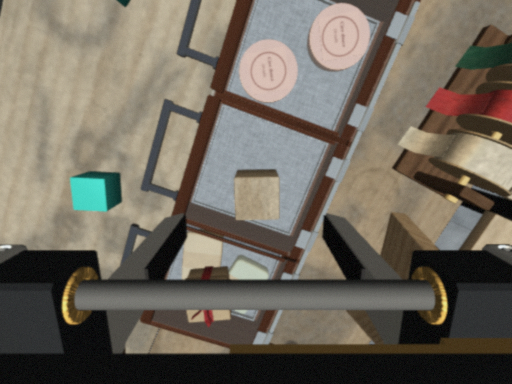

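The wrist view shows the pale block at about (257,195), the centre handle bar at about (155,145), and a turquoise cube at (96,191). The block looks about 44 mm wide, so the listed 58 mm is probably the width across its turned outline. I'll crop in closer to check its faces.

```bash
python3 - <<'E'
from h import *
im=np.load("w1.npy"); cv2.imwrite("pics/w1c.png",cv2.resize(im[90:235,130:310],None,fx=4,fy=4,interpolation=cv2.INTER_CUBIC)[:,:,::-1])
E
```

```text
(no output)
```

View pics/w1c.png

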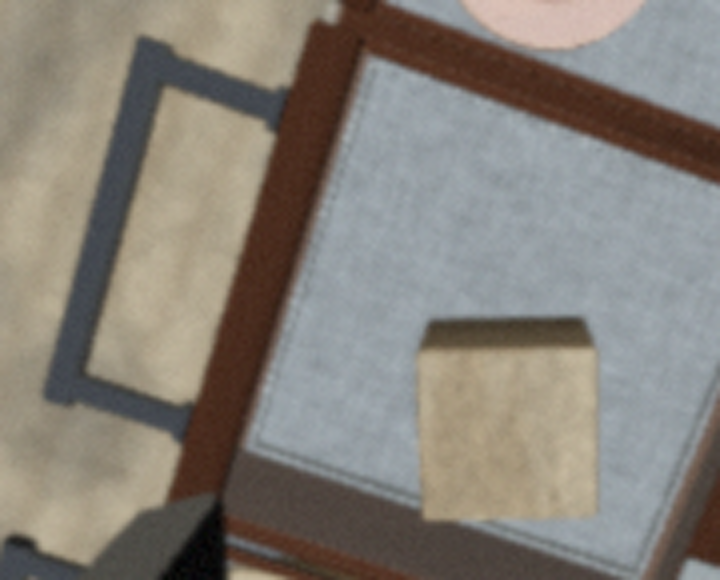

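Top-face centre is at px (257,198), where I predicted it, and the face is about 44 mm square and aligned with the jaws. I'll correct sideways and descend.

```bash
python3 - <<'E'
from h import *
import pickle; c=pickle.load(open("w1.pkl","rb"))
f=lambda u,v:(u/4+130-.375,v/4+90-.375)
b=[ray(c,f(*a),.125) for a in [(420,350),(596,347),(598,515),(424,520)]]; m=np.mean(b,0); print(np.round(b,4)[:,:2],m)
h=[ray(c,f(*a),.079+.003) for a in [(150,42),(60,400)]]; print(np.round(h,4),np.mean(h,0))
go([m[0],m[1],.114],[np.pi,0,1.99])
E
```

```text
[[ 0.6229 -0.0222]
 [ 0.6609 -0.0045]
 [ 0.6795 -0.0427]
 [ 0.6406 -0.0615]] [ 0.65098847 -0.03272806  0.125     ]
[[ 0.5275  0.015   0.082 ]
 [ 0.5366 -0.0862  0.082 ]] [ 0.53204442 -0.03562933  0.082     ]
shift [-0.0045  0.0019  0.1164] turn [-0.    -0.001  0.001] t 1.95 pos [ 0.6475 -0.0295  0.2304] rpy [-3.141e+00 -1.000e-03  1.991e+00] F [1.5 0.  0.8] w 0.0936
```

>>> drive_tool(series=[[0.094,[-0.004,0.002,0.05],[0,0,0]],[0.094,[-0.004,0.002,0.09],[0,0,0]],[0.094,[-0.004,0.002,0.116],[0,0,0]],[0.06,[-0.004,0.002,0.116],[0,0,0]],[0.03,[-0.004,0.002,0.116],[0,0,0]]])

```text
time: 2.58
tool_pos: [0.652, -0.0323, 0.1166]
ee_rot: [3.139, 0.001, 1.991]
wrist_force: [0.1, -0.3, 0.6]
width: 0.0775
finger_force: 0.0
```

>>> drive_tool(series=[[0.0,[0,0,0],[0,0,0]],[0.0,[0,0,0],[0,0,0]],[0.0,[0,0,0],[0,0,0]]])

```text
time: 2.95
tool_pos: [0.6518, -0.0333, 0.1152]
ee_rot: [3.141, 0.001, 1.99]
wrist_force: [0.6, -0.1, 0.1]
width: 0.0477
finger_force: 0.0
```

>>> drive_tool(series=[[0.0,[0,0,0],[0,0,0]],[0.0,[0,0,0],[0,0,0]],[0.0,[0,0,0],[0,0,0]],[0.0,[0,0,0],[0,0,0]]])

```text
time: 3.45
tool_pos: [0.6517, -0.0333, 0.1149]
ee_rot: [3.141, 0.0, 1.99]
wrist_force: [-0.8, 0.5, 3.2]
width: 0.0435
finger_force: 29.9
```

>>> drive_tool(series=[[0.0,[0,0,-0.02],[0,0,0]],[0.0,[0,0,-0.06],[0,0,0]],[0.0,[0,0,-0.1],[0,0,0]],[0.0,[0,0,-0.1],[0,0,0]]])

```text
time: 3.95
tool_pos: [0.6535, -0.0335, 0.2206]
ee_rot: [3.133, 0.005, 1.99]
wrist_force: [-0.6, 0.3, -0.1]
width: 0.0439
finger_force: 29.9
```

```bash
python3 - <<'E'
from h import *
go([.41,.27,.2],[np.pi,0,1.99])
E
```

```text
shift [ 0.3764 -0.0992  0.0178] turn [ 0.009  0.005 -0.   ] t 3.95 pos [ 0.6535 -0.0335  0.2206] rpy [3.133 0.005 1.99 ] F [-0.6  0.3 -0.1] w 0.0439
```

>>> drive_tool(series=[[0.0,[0.05,-0.013,0.005],[0,0,0]],[0.0,[0.1,-0.026,0.01],[0,0,0]],[0.0,[0.15,-0.04,0.017],[0,0,0]],[0.0,[0.2,-0.053,0.017],[0,0,0]],[0.0,[0.25,-0.066,0.017],[0,0,0]]])

```text
time: 4.58
tool_pos: [0.4875, 0.1693, 0.196]
ee_rot: [-3.139, -0.001, 1.99]
wrist_force: [0.2, 1.3, -0.5]
width: 0.044
finger_force: 29.9
```

>>> drive_tool(series=[[0.0,[0.04,-0.01,0],[0,0,0]],[0.0,[0.08,-0.022,0],[0,0,0]],[0.0,[0.11,-0.029,0],[0,0,0]],[0.0,[0.126,-0.033,0],[0,0,0]],[0.0,[0.126,-0.033,0],[0,0,0]]])

```text
time: 5.2
tool_pos: [0.4076, 0.2702, 0.1969]
ee_rot: [-3.141, 0.0, 1.991]
wrist_force: [0.7, -0.0, -1.2]
width: 0.0438
finger_force: 29.9
```

```bash
python3 - <<'E'
from h import *
go([.41,.27,.036],[np.pi,0,1.99])
im=imaging.snapshot("top")
cv2.imwrite("pics/top2.png",im[:,:,::-1])
E
```

```text
shift [-0.0011  0.0023  0.1609] turn [-0.001  0.     0.001] t 5.2 pos [0.4076 0.2702 0.1969] rpy [-3.141  0.     1.991] F [ 0.7 -0.  -1.2] w 0.0438
```

View pics/top2.png

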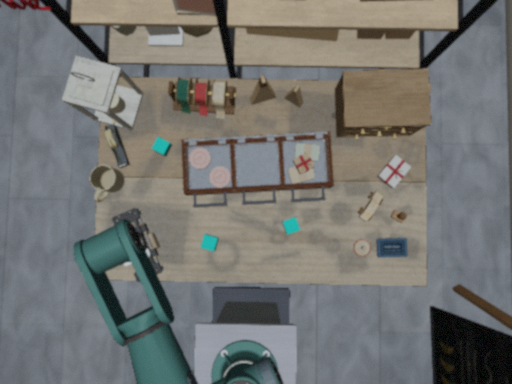

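The centre lid at (258,165) is now empty and the gift and tins haven't moved. The area under the gripper around (155,240) is clear, so I'll set the block down.

>>> drive_tool(series=[[0.0,[0,0.002,0.05],[0,0,0]],[0.0,[0,0.002,0.1],[0,0,0]],[0.0,[0,0.002,0.135],[0,0,0]],[0.0,[0,0.002,0.15],[0,0,0]],[0.0,[0,0.002,0.157],[0,0,0]]])

```text
time: 5.88
tool_pos: [0.4106, 0.2703, 0.0403]
ee_rot: [-3.142, 0.0, 1.989]
wrist_force: [1.0, -0.2, -0.1]
width: 0.0442
finger_force: 29.9
```

>>> drive_tool(series=[[0.0,[0,0,0.003],[0,0,0]],[0.0,[0,0,0.004],[0,0,0]],[0.0,[0,0,0.004],[0,0,0]]])

```text
time: 6.25
tool_pos: [0.4105, 0.2712, 0.0375]
ee_rot: [3.14, -0.0, 1.99]
wrist_force: [-0.7, 0.0, -0.4]
width: 0.0443
finger_force: 29.9
```

>>> drive_tool(series=[[0.0,[0,0,0.001],[0,0,0]],[0.0,[0,0,0.002],[0,0,0]],[0.0,[0,0,0.003],[0,0,0]],[0.0,[0,0,0.003],[0,0,0]]])

```text
time: 6.75
tool_pos: [0.41, 0.2709, 0.0342]
ee_rot: [3.141, -0.0, 1.99]
wrist_force: [-1.3, -1.1, 5.0]
width: 0.0441
finger_force: 29.9
```

Contact, with 5 N upward, so I'll open the jaws.

>>> drive_tool(series=[[0.06,[0,0,0],[0,0,0]],[0.09,[0,0,0],[0,0,0]],[0.09,[0,0,0],[0,0,0]],[0.09,[0,0,0],[0,0,0]]])

```text
time: 7.25
tool_pos: [0.4098, 0.2708, 0.0333]
ee_rot: [-3.141, -0.0, 1.99]
wrist_force: [-0.5, 0.2, -0.2]
width: 0.0804
finger_force: 0.0
```

>>> drive_tool(series=[[0.09,[0,0,-0.04],[0,0,0]],[0.09,[0,0,-0.09],[0,0,0]],[0.09,[0,0,-0.15],[0,0,0]],[0.09,[0,0,-0.17],[0,0,0]],[0.09,[0,0,-0.17],[0,0,0]]])

```text
time: 7.88
tool_pos: [0.4109, 0.2713, 0.2057]
ee_rot: [3.137, -0.0, 1.99]
wrist_force: [0.7, 1.4, -0.5]
width: 0.09
finger_force: 0.0
```

Block is standing on the table. Next I'll compute the pre-grasp pose in front of the handle, with the tool pitched 40° below horizontal.

```bash
cat >> h.py <<'E'
yaw=.07; ex=np.array([np.cos(yaw),np.sin(yaw),0]); ey=np.array([-np.sin(yaw),np.cos(yaw),0]); ez=np.array([0,0,1.])
BAR=np.array([.533,-.0355,.079])
def hp(a,th=0,back=0,bar=None):
    "TCP pose gripping the bar with tool a deg below horizontal, lid at th deg"
    a=np.radians(a);t=np.radians(th); b=(BAR if bar is None else np.asarray(bar)); hinge=b+.202*ex
    p=hinge+.202*(-np.cos(t)*ex+np.sin(t)*ez)
    z=np.cos(a)*ex-np.sin(a)*ez; y=np.cos(a)*ez+np.sin(a)*ex
    return p-(.006+back)*z, np.c_[ey,y,z]
E
python3 - <<'E'
from h import *
p,M=hp(40,0,.10); p[2]+=.04; print(p); go(p,Rm=M)
E
```

```text
[ 0.45199815 -0.04117941  0.18713549]
shift [-0.3022 -0.0897  0.018 ] turn [-0.859 -0.153  0.326] t 7.88 pos [0.4109 0.2713 0.2057] rpy [ 3.137 -0.     1.99 ] F [ 0.7  1.4 -0.5] w 0.09
```

>>> drive_tool(series=[[0.05,[-0.05,-0.015,-0.01],[-0.143,-0.025,0.054]],[0.05,[-0.1,-0.03,-0.01],[-0.286,-0.05,0.109]],[0.05,[-0.15,-0.045,0.0],[-0.43,-0.076,0.163]],[0.05,[-0.2,-0.06,0.01],[-0.573,-0.102,0.217]],[0.05,[-0.25,-0.075,0.015],[-0.716,-0.127,0.272]]])

```text
time: 8.5
tool_pos: [0.442, 0.0113, 0.1856]
ee_rot: [2.415, 0.022, 1.696]
wrist_force: [1.7, 1.0, 0.3]
width: 0.0503
finger_force: 0.0
```

```bash
python3 - <<'E'
from h import *
p,M=hp(40,0,.10); p[2]+=.02; print(p); go(p,Rm=M); print(robot.get_obs()['joint_positions'].round(2))
E
```

```text
[ 0.45199815 -0.04117941  0.16713549]
shift [-0.0529 -0.0105  0.0169] turn [-0.146 -0.025  0.054] t 8.5 pos [0.442  0.0113 0.1856] rpy [2.415 0.022 1.696] F [1.7 1.  0.3] w 0.0503
[-0.3  -0.69  2.2   0.32  0.97 -0.52]
```

```bash
python3 - <<'E'
from h import *
p,M=hp(48,0,.06); print(p); go(p,Rm=M)
E
```

```text
[ 0.48894553 -0.03858886  0.12804756]
shift [-0.0541 -0.0089  0.0707] turn [-0.006 -0.021  0.056] t 8.5 pos [0.442  0.0113 0.1856] rpy [2.415 0.022 1.696] F [1.7 1.  0.3] w 0.0503
```

>>> drive_tool(series=[[0.044,[-0.025,-0.002,0.015],[0,-0.01,0.028]],[0.044,[-0.052,-0.005,0.035],[-0.006,-0.021,0.056]],[0.044,[-0.052,-0.009,0.068],[-0.006,-0.021,0.056]],[0.044,[-0.052,-0.009,0.068],[-0.006,-0.021,0.056]]])

```text
time: 9.0
tool_pos: [0.4854, -0.0354, 0.1269]
ee_rot: [2.42, -0.004, 1.641]
wrist_force: [0.0, 0.1, 0.1]
width: 0.0437
finger_force: 0.0
```

```bash
python3 - <<'E'
from h import *
c=imaging.get_calibration("wrist"); im=imaging.snapshot("wrist"); cv2.imwrite("pics/w2.png",im[:,:,::-1])
print("bar exp",proj(c,BAR),[proj(c,BAR+s*.046*ey).round() for s in(1,-1)])
go(*[hp(48,0,0)[0]],Rm=hp(48)[1]); print(robot.get_obs()['joint_positions'].round(2))
import pickle; pickle.dump(c,open("w2.pkl","wb"))
E
```

```text
bar exp [258.93922179 210.2643965 ] [array([259., 156.]), array([259., 260.])]
shift [-0.0035  0.0016  0.0625] turn [-0.008 -0.002 -0.001] t 9.05 pos [ 0.4862 -0.0354  0.1292] rpy [ 2.416 -0.003  1.641] F [ 0.4 -0.   0.6] w 0.0441
[-0.39 -0.48  2.21  0.43  0.79 -0.67]
```

View pics/w2.png

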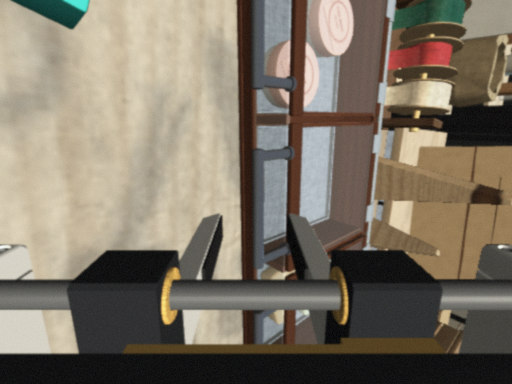

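The bar is at column ~260 with its posts at rows 155 and 262, as predicted (259; 156 and 260), and the jaws straddle it. I'll advance and close.

>>> drive_tool(series=[[0.044,[-0.003,0.001,0.025],[0,0,0]],[0.044,[-0.003,0.001,0.05],[0,0,0]],[0.044,[-0.003,0.001,0.062],[0,0,0]],[0.044,[-0.003,0.001,0.062],[0,0,0]]])

```text
time: 9.55
tool_pos: [0.5298, -0.0356, 0.0869]
ee_rot: [2.411, -0.0, 1.642]
wrist_force: [-0.4, -0.2, 1.1]
width: 0.0443
finger_force: 0.0
```

>>> drive_tool(series=[[0.0,[0,0,0],[0,0,0]],[0.0,[0,0,0],[0,0,0]],[0.0,[0,0,0],[0,0,0]],[0.0,[0,0,0],[0,0,0]],[0.0,[0,0,0],[0,0,0]]])

```text
time: 10.18
tool_pos: [0.527, -0.0358, 0.0839]
ee_rot: [2.418, -0.0, 1.643]
wrist_force: [-10.7, -3.0, 1.1]
width: 0.0092
finger_force: 30.0
```

```bash
python3 - <<'E'
from h import *
o=robot.get_obs(); print(o['finger_force'],o['joint_positions'].round(2))
T=R.from_euler('xyz',o['ee_rot']).as_matrix(); bar=o['tool_pos']+.006*T[:,2]; print('grasp pt',bar)
for k in range(0,61,10): 
    p,M=hp(48+k*50/60,k,bar=bar); print(k,end=' '); go(p,Rm=M)
E
```

```text
30.001974999904633 [-0.34 -0.3   2.19  0.48  0.62 -0.71]
grasp pt [ 0.53097731 -0.03546511  0.07940724]
0 shift [ 0.     -0.0001  0.    ] turn [-0.01  -0.001  0.002] t 10.18 pos [ 0.527  -0.0358  0.0839] rpy [ 2.418 -0.     1.643] F [-10.7  -3.    1.1] w 0.0092
10 shift [ 0.      0.0263 -0.0242] turn [ 0.136 -0.001  0.002] t 10.18 pos [ 0.527  -0.0358  0.0839] rpy [ 2.418 -0.     1.643] F [-10.7  -3.    1.1] w 0.0092
20 shift [-0.      0.0565 -0.0435] turn [ 0.281 -0.001  0.002] t 10.18 pos [ 0.527  -0.0358  0.0839] rpy [ 2.418 -0.     1.643] F [-10.7  -3.    1.1] w 0.0092
30 shift [-0.      0.0896 -0.0572] turn [ 0.427 -0.001  0.002] t 10.18 pos [ 0.527  -0.0358  0.0839] rpy [ 2.418 -0.     1.643] F [-10.7  -3.    1.1] w 0.0092
40 shift [-1.000e-04  1.246e-01 -6.510e-02] turn [ 0.572 -0.001  0.002] t 10.18 pos [ 0.527  -0.0358  0.0839] rpy [ 2.418 -0.     1.643] F [-10.7  -3.    1.1] w 0.0092
50 shift [-1.000e-04  1.605e-01 -6.670e-02] turn [ 0.718 -0.001  0.002] t 10.18 pos [ 0.527  -0.0358  0.0839] rpy [ 2.418 -0.     1.643] F [-10.7  -3.    1.1] w 0.0092
60 shift [-0.0002  0.1961 -0.0622] turn [ 0.863 -0.001  0.002] t 10.18 pos [ 0.527  -0.0358  0.0839] rpy [ 2.418 -0.     1.643] F [-10.7  -3.    1.1] w 0.0092
```

Bar gripped: width 9.2 mm, 30 N. The target sits about 4 mm too far along tool +y, so I'll subtract that and swing along the arc.

>>> drive_tool(series=[[0.0,[0,0.003,-0.006],[0.03,0,0]],[0.0,[0,0.01,-0.013],[0.07,0,0]],[0.0,[0,0.016,-0.019],[0.105,0,0]],[0.0,[0,0.022,-0.024],[0.14,0,0]],[0.0,[0,0.022,-0.024],[0.14,0,0]]])

```text
time: 10.8
tool_pos: [0.5307, -0.0356, 0.1201]
ee_rot: [2.55, -0.0, 1.642]
wrist_force: [4.0, 2.4, -3.3]
width: 0.0088
finger_force: 30.0
```

```bash
cat >> h.py <<'E'
B1=np.array([.531,-.0355,.0792])
def lid():
    o=robot.get_obs(); T=R.from_euler('xyz',o['ee_rot']).as_matrix(); g=o['tool_pos']+.006*T[:,2]-(B1+.202*ex)
    print('lid deg',np.degrees(np.arctan2(g[2],-g@ex)).round(1),'r',np.hypot(g[2],g@ex).round(4),'q',o['joint_positions'].round(2),'grip',round(o['finger_force'],1))
E
python3 - <<'E'
from h import *
lid()
for k in (10,20,30,40):
    p,M=hp(48+k*50/60,k,bar=B1); print(k,end=' '); go(p,Rm=M)
E
```

```text
lid deg 10.2 r 0.2022 q [-0.3  -0.28  2.04  0.27  0.84 -0.5 ] grip 30.0
10 shift [ 0.0001 -0.0004  0.0007] turn [ 0.004 -0.001  0.001] t 10.8 pos [ 0.5307 -0.0356  0.1201] rpy [ 2.55  -0.     1.642] F [ 4.   2.4 -3.3] w 0.0088
20 shift [ 0.0001  0.027  -0.0224] turn [ 0.149 -0.001  0.001] t 10.8 pos [ 0.5307 -0.0356  0.1201] rpy [ 2.55  -0.     1.642] F [ 4.   2.4 -3.3] w 0.0088
30 shift [ 0.      0.058  -0.0404] turn [ 0.295 -0.001  0.001] t 10.8 pos [ 0.5307 -0.0356  0.1201] rpy [ 2.55  -0.     1.642] F [ 4.   2.4 -3.3] w 0.0088
40 shift [ 0.      0.0917 -0.0528] turn [ 0.44  -0.001  0.001] t 10.8 pos [ 0.5307 -0.0356  0.1201] rpy [ 2.55  -0.     1.642] F [ 4.   2.4 -3.3] w 0.0088
```

Lid is at 10°, radius matches, forces small. Continuing.

>>> drive_tool(series=[[0.0,[0,0.014,-0.012],[0.075,0,0]],[0.0,[0,0.028,-0.023],[0.15,0,0]],[0.0,[0,0.043,-0.032],[0.22,0,0]],[0.0,[0,0.059,-0.041],[0.295,0,0]],[0.0,[0,0.059,-0.041],[0.295,0,0]]])

```text
time: 11.42
tool_pos: [0.5562, -0.0338, 0.1867]
ee_rot: [2.848, -0.001, 1.642]
wrist_force: [-4.5, 1.3, 0.0]
width: 0.009
finger_force: 30.0
```

```bash
python3 - <<'E'
from h import *
lid()
for k in (35,40,45,50,60):
    p,M=hp(48+k*50/60,k,bar=B1); print(k,end=' '); go(p,Rm=M)
E
```

```text
lid deg 30.2 r 0.2025 q [-0.21 -0.09  1.66  0.08  1.29 -0.29] grip 30.0
35 shift [ 0.      0.0136 -0.0107] turn [ 0.069 -0.001  0.001] t 11.43 pos [ 0.5562 -0.0338  0.1867] rpy [ 2.848e+00 -1.000e-03  1.642e+00] F [-4.5  1.3  0. ] w 0.009
40 shift [ 0.      0.0284 -0.0209] turn [ 0.142 -0.001  0.001] t 11.43 pos [ 0.5562 -0.0338  0.1867] rpy [ 2.848e+00 -1.000e-03  1.642e+00] F [-4.5  1.3  0. ] w 0.009
45 shift [ 0.      0.044  -0.0299] turn [ 0.215 -0.001  0.001] t 11.43 pos [ 0.5562 -0.0338  0.1867] rpy [ 2.848e+00 -1.000e-03  1.642e+00] F [-4.5  1.3  0. ] w 0.009
50 shift [-0.      0.0603 -0.0374] turn [ 0.288 -0.001  0.001] t 11.43 pos [ 0.5562 -0.0338  0.1867] rpy [ 2.848e+00 -1.000e-03  1.642e+00] F [-4.5  1.3  0. ] w 0.009
60 shift [-0.      0.0945 -0.0481] turn [ 0.433 -0.001  0.002] t 11.43 pos [ 0.5562 -0.0338  0.1867] rpy [ 2.848e+00 -1.000e-03  1.642e+00] F [-4.5  1.3  0. ] w 0.009
```

>>> drive_tool(series=[[0.0,[0,0.014,-0.011],[0.072,0,0]],[0.0,[0,0.028,-0.021],[0.145,0,0]],[0.0,[0,0.044,-0.03],[0.217,0,0]],[0.0,[0,0.06,-0.037],[0.288,0,0]],[0.0,[0,0.06,-0.037],[0.288,0,0]]])

```text
time: 12.05
tool_pos: [0.6024, -0.0306, 0.2402]
ee_rot: [3.137, -0.001, 1.642]
wrist_force: [-6.8, 1.2, 4.7]
width: 0.0089
finger_force: 30.0
```

```bash
python3 - <<'E'
from h import *
lid()
for k in (55,60):
    p,M=hp(48+k*50/60,k,bar=B1); print(k,end=' '); go(p,Rm=M)
E
```

```text
lid deg 49.9 r 0.2026 q [-0.15  0.2   1.22  0.    1.71 -0.22] grip 30.0
55 shift [ 0.0001  0.015  -0.0104] turn [ 0.072 -0.001  0.001] t 12.05 pos [ 0.6024 -0.0306  0.2402] rpy [ 3.137e+00 -1.000e-03  1.642e+00] F [-6.8  1.2  4.7] w 0.0089
60 shift [ 0.0001  0.0304 -0.0197] turn [ 0.144 -0.001  0.001] t 12.05 pos [ 0.6024 -0.0306  0.2402] rpy [ 3.137e+00 -1.000e-03  1.642e+00] F [-6.8  1.2  4.7] w 0.0089
```

>>> drive_tool(series=[[0.0,[0,0.009,-0.007],[0.045,0,0]],[0.0,[0,0.02,-0.014],[0.095,0,0]],[0.0,[0,0.03,-0.02],[0.144,0,0]],[0.0,[0,0.03,-0.02],[0.144,0,0]],[0.0,[0,0.03,-0.02],[0.144,0,0]]])

```text
time: 12.68
tool_pos: [0.6314, -0.0285, 0.2603]
ee_rot: [-3.004, -0.001, 1.642]
wrist_force: [-4.8, 2.0, 4.0]
width: 0.0089
finger_force: 30.0
```

>>> drive_tool(series=[[0.0,[0,0,0],[0,0,0]],[0.0,[0,0,0],[0,0,0]],[0.0,[0,0,0],[0,0,0]],[0.0,[0,0,0],[0,0,0]]])

```text
time: 13.18
tool_pos: [0.6312, -0.0285, 0.2602]
ee_rot: [-3.004, -0.001, 1.642]
wrist_force: [-4.7, 2.3, 4.5]
width: 0.009
finger_force: 30.0
```

```bash
python3 - <<'E'
from h import *
lid(); o=robot.get_obs(); print(o['wrist_force'],abs(o['qvel']).max(),o['time'])
a=imaging.snapshot("top"); cv2.imwrite("pics/top3.png",cv2.resize(a[120:295,80:440],None,fx=2,fy=2)[:,:,::-1])
E
```

```text
lid deg 59.7 r 0.2028 q [-0.12  0.37  0.97 -0.03  1.93 -0.2 ] grip 30.0
[-4.74285545  2.34187543  4.48765283] 0.002487047321114913 13.175
```

View pics/top3.png

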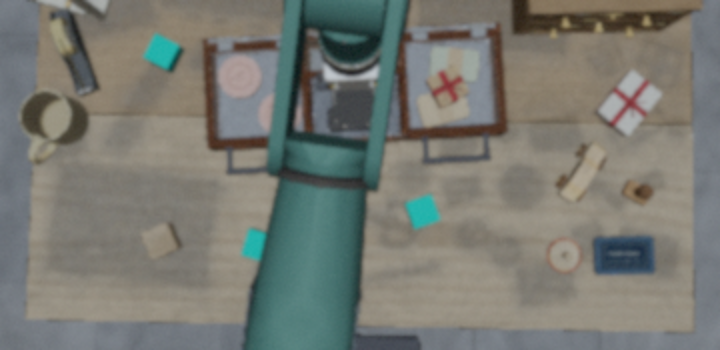

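The block stands on the table at crop (160,240). The gift (448,88) and the other visible objects are in place, and the lid is held steady at 59.7°. Handing in.

```bash
python3 -c "
from bench import robot
print(robot.close_job())"
```

```text
the job is handed in; nothing more can be done
None
```

I stood the calendar block upright on the table, and the arm is holding the empty centre bay's lid open by its handle, steady at about 60°; I saw nothing else disturbed, and the job is handed in at about 13 s.

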